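# Free the boxed-in sugar pot and weigh it

### The arm

A 7-joint arm with a two-finger parallel gripper is mounted at the origin on the work surface. World frame = base frame: x ahead of the robot, y to its left, z up, the work surface at z = 0. Lengths are in mm, angles in rad, forces in N, time in s.
With the tool pointing down it reaches from about 425 to 875 mm from the base axis. Payload 9.9 kg.
Tool frame: the origin (TCP) lies at the very end of the fingers, on their centre line; the grasp point (between the pads) lies 19 mm behind it; z points along the fingers, y is the line along which they close (so a half turn about z gives the same grasp; the last joint's range is limited). The gripper opens to 85 mm and grips with 20 to 120 N. Pads are 22 mm wide; open, the fingers measure 114 mm over their backs; the gripper's body (76 mm by 85 mm) begins 54 mm behind the grasp point. The pads swing forward as they close: fully open they stand 13 mm farther back than shut.
Start: joints at [-1.201, 0.576, 0.025, 1.437, -0.015, 1.129, -0.057], TCP at [295.903, 606.688, 231.289] pointing down, gripper open.
Joint ranges: [-2.76, 2.76], [-0.34, 2.15], [-1.52, 1.57], [0.19, 2.46], [-1.09, 4.23], [0.17, 1.99], [-2.82, 2.82]. Speed limits (rad/s): [2.22, 2.22, 3.01, 3.01, 3.14, 3.14, 3.14].

### API

Orientations are given as [roll, pitch, yaw] about the fixed x, y, z axes, in that order (R = Rz(yaw) Ry(pitch) Rx(roll)).
In Python, from workcell import r gives the robot as it stands. Calls block until the motion is done:
- r.reach(position, orientation): joint-space move of the TCP to a pose.
- r.move_straight(position, rotation=None, v=150, max_force=None): straight line of the TCP; rotation=None keeps the orientation; v is the mean speed in mm/s. With max_force (N) it stops when the force on the tool has changed by that much, and returns True; else False.
- r.set_joints(angles): joint-space move.
- r.grip(opening, squeeze=None): finger opening in mm; squeeze is the grip in N (None keeps the last); returns when the fingers have stopped.
- r.wait(seconds).
- r.ik(position, orientation): joint angles nearest the present ones, or None.
- r.get_state(): the state.
- r.camera(name): name is "side" or "top" or "wrist"; returns the picture (420x560x3 uint8, red, green, blue); there is no depth.
- r.camera_info(name): a dict with "vfov" (degrees; the focal length in pixels is half the picture's height over the tangent of half this angle, whatever the lens; pixels are square), "cx", "cy" (the principal point, pixels), "k1" (the pictures are not rectified: a ray, as slopes to the right and down, at radius r is drawn at 1 + k1 r^2 times it, then the intrinsics apply), "extrinsics" (4x4, takes a point from camera to world coordinates); the wrist camera has in their place "tool_from_camera" (4x4, takes a point from camera to tool coordinates, whose origin is the TCP and whose axes are the flange's). Camera axes: x right, y down, z forward; pixel columns grow to the right and rows downward; lengths in mm; the calibration is good to about 2 mm. A picture is of the moment at which its call begins: read the wrist's pose just before it. camera_info takes no time and is no camera call.
A pose or a line that the arm cannot do raises r.MotionError and nothing moves.
- r.job_done(): hands the job in; it is judged then, once.
Trained networks look in the newest picture that a camera, given by its name, has taken for a name from the list of things; names that differ only in an ending like _2 or _b are one class to them, and where a whole thing is asked for, a point or a joint stands for the part that bears it (a point fixed in the world has none). Each returns a list of dicts, best first, with "p" (0 to 1); they miss things now and then, are a little off and sometimes report something else, mostly with a low value. They report only what shows in the picture. A call takes as long as a camera call. They do not tell look-alikes from the thing itself.
- r.spot_in(camera, query): "at" ([column, row] in pixels, amid what is visible of it).
- r.regions_of(camera, query): "pixels" (420x560 bool, what is visible of it) and "at" ([column, row] in pixels, amid what is visible of it).
- r.place_of(camera, query): "at" ([column, row] in pixels: a listed point, or the origin of a listed thing).
The state is a dict: "time_s": time; "q": joint angles; "dq": joint speeds; "effort": joint torques, N m; "eef_pos": TCP position; "eef_rot": TCP orientation; "force": force on the tool from outside, world axes, zero at the start; "torque": the same for the moment, N m; "finger_gap": finger opening in mm; "gripper_force": force on a finger pad.
Only numpy, scipy, OpenCV 4.12 (cv2) and the standard library are available. Lean on these libraries where they do the work, as an engineer would, in place of code of your own. Each camera call takes 0.05 s, during which the arm holds its last target. There are 200 camera calls.

### The job

I want to know how much sugar is left: the little sugar pot is boxed in at the back of the wooden storage tray by three taller canisters. First stand all three canisters aside on the chopping board, then stand the pot in the middle of the kitchen scale's round pan, and only then put each canister back on the tray, upright and straight, exactly where it stood. Leave the pot on the scale, and leave the two small spice jars on the tray where they are.

Things in the scene. Friction and masses are not known exactly. Their poses are not given: they have to be found in the camera images.
- oblong_canister: Oblong canister, 50 (x) x 90 (y) x 112 mm high, white with a light wooden lid flush with the body, straight sides, about 0.5 kg, closed and in one piece. Origin: centre of its underside, z up. At the start it stands alone in the middle of the tray's front row, its long side across the tray, in front of the pot.
- square_canister: Square canister, 58 x 58 x 120 mm high, aluminium with a dark steel lid flush with the body, about 0.45 kg, closed. Origin: centre of its underside, z up. At the start at one end of the tray's back row, beside the pot (left or right varies).
- round_canister: Round canister, 58 mm diameter, 116 mm high, white ceramic with a cork lid flush with the body, about 0.45 kg, closed. Origin: centre of its underside, z up. At the start at the other end of the tray's back row, beside the pot.
- sugar_pot: Small round white porcelain sugar pot, 52 mm diameter, straight sides up to 46 mm, then a domed lid with a knob (one piece with it) up to 68 mm, about 0.2 kg. Origin: centre of its underside, z up. At the start it stands in the middle of the tray's back row, about 15 mm from each of the three canisters.
- tray: Fixed wooden storage tray, 166 (x) x 244 (y) mm, floor 8 mm thick, rim 8 mm wide and 16 mm high. Origin: centre of its underside, on the counter; its front row lies at about x = -32 mm, its back row (away from the robot) at about x = +32 mm, with about 70 mm between the centres of neighbours in the back row.
- board: Fixed light wooden chopping board, flat, 170 (x) x 310 (y) x 18 mm thick, empty at the start; there is room for the three canisters in a row along its y. Origin: centre of its underside, on the counter. Board and tray change sides from start to start.
- scale: Fixed white kitchen scale with a round flat steel pan, 120 mm diameter, its top 24 mm above the counter. Origin: on the counter, under the middle of the pan; the body reaches from x = -105 to +75 mm and y = -65 to +65 mm, with the display at the -x end. Other things on the counter keep 30 mm or more from tray, board and scale; within 100 mm of these none is higher than 175 mm.
- spice_jar_a: Small amber spice jar with a steel lid, 38 mm diameter, 48 mm high, to be left alone. Origin: centre of its underside. Stands on the tray in one end of the front row, about 27 mm clear of the oblong canister (+y end).
- spice_jar_b: The same kind of spice jar at the other end of the tray's front row (-y end), to be left alone. Origin: centre of its underside.
Mind the look-alikes: they are no part of the job. What is shaped like the sugar_pot but red is not meant. What is shaped like the oblong_canister but turquoise is not meant.

How it is judged (in metres and radians):
On the way, in this order (a step that is already met when the one before it is completed fails the run):
1. all three canisters stand upright on the chopping board while the pot is still in its place on the tray (x of oblong_canister in the frame of board between -0.085 and 0.085 m and y of oblong_canister in the frame of board between -0.155 and 0.155 m and z of oblong_canister in the frame of board between 0.014 and 0.023 m and linear speed of each of oblong_canister, square_canister, round_canister below 0.02 m/s and angle between each of oblong_canister, square_canister, round_canister's own z axis and vertical below 0.1 rad and x of square_canister in the frame of board between -0.085 and 0.085 m and y of square_canister in the frame of board between -0.155 and 0.155 m and z of square_canister in the frame of board between 0.014 and 0.023 m and x of round_canister in the frame of board between -0.085 and 0.085 m and y of round_canister in the frame of board between -0.155 and 0.155 m and z of round_canister in the frame of board between 0.014 and 0.023 m and distance of sugar_pot from where it was at the start of the episode below 0.02 m), for 0.2 s.
2. the pot stands in the middle of the scale's pan while the three canisters are still on the board (x of oblong_canister in the frame of board between -0.085 and 0.085 m and y of oblong_canister in the frame of board between -0.155 and 0.155 m and z of oblong_canister in the frame of board between 0.014 and 0.023 m and linear speed of each of oblong_canister, square_canister, round_canister, sugar_pot below 0.02 m/s and angle between each of oblong_canister, square_canister, round_canister, sugar_pot's own z axis and vertical below 0.1 rad and x of square_canister in the frame of board between -0.085 and 0.085 m and y of square_canister in the frame of board between -0.155 and 0.155 m and z of square_canister in the frame of board between 0.014 and 0.023 m and x of round_canister in the frame of board between -0.085 and 0.085 m and y of round_canister in the frame of board between -0.155 and 0.155 m and z of round_canister in the frame of board between 0.014 and 0.023 m and horizontal distance between sugar_pot and scale below 0.015 m and z of sugar_pot in the frame of scale between 0.02 and 0.028 m), for 0.2 s.
At the end, for the whole second after the job is handed in: Pot upright on the scale, within 15 mm of the pan's middle; each canister upright on the tray within 15 mm of where it started, oblong and square ones straight with the tray within 0.2 rad; both spice jars upright within 15 mm of where they were; all released and at rest (horizontal distance between sugar_pot and scale below 0.015 m and z of sugar_pot in the frame of scale between 0.02 and 0.028 m and linear speed of each of sugar_pot, oblong_canister, square_canister, round_canister, spice_jar_a, spice_jar_b below 0.02 m/s and angle between each of sugar_pot, oblong_canister, square_canister, round_canister, spice_jar_a, spice_jar_b's own z axis and vertical below 0.1 rad and distance of each of oblong_canister, square_canister, round_canister, spice_jar_a, spice_jar_b from where it was at the start of the episode below 0.015 m and angle between the x axis of oblong_canister and the x axis of tray, either way round below 0.2 rad and (angle between the x axis of square_canister and the x axis of tray, either way round below 0.2 rad or angle between the x axis of square_canister and the y axis of tray, either way round below 0.2 rad)); the robot touches nothing.
It fails at once if a canister or the pot is tipped by more than 0.6 rad (angle between any of oblong_canister, square_canister, round_canister, sugar_pot's own z axis and vertical above 0.6 rad).
It fails at once if a spice jar is pushed more than 20 mm or tipped over (distance of any of spice_jar_a, spice_jar_b from where it was at the start of the episode above 0.02 m or angle between any of spice_jar_a, spice_jar_b's own z axis and vertical above 0.6 rad).
It also fails if it takes over 144 s, if anything falls off the work surface, if the arm or the gripper's body presses on something with over 40 N, if the wrist force passes 120 N, or if a joint passes its speed limit or range.

## Working session

There is one attempt and no reset: what is moved stays moved. The work goes in short steps, each a Python script; the robot and the scene stay as the last script left them, time stands still between calls to the robot, and variables do not carry over. Pictures are saved under pics/ and viewed, at most 14 in all, crops included, and the job is handed in when it is done.

```bash
ls; mkdir -p pics
python3 - <<'E'
from workcell import r
import cv2,numpy as np
for n in("top","side"):
    im=r.camera(n); cv2.imwrite(f"pics/{n}0.png",im[:,:,::-1]); print(n,{k:(np.round(v,3).tolist() if not isinstance(v,str) else v) for k,v in r.camera_info(n).items()})
    for q in["oblong_canister","square_canister","round_canister","sugar_pot","tray","board","scale","spice_jar_a"]:
        print(q,[(np.round(d["at"]).tolist(),round(d["p"],2)) for d in r.place_of(n,q)])
print(r.camera_info("wrist"),r.get_state())
E
```

```text
pics
top {'vfov': 55.378, 'cx': 281.088, 'cy': 203.866, 'k1': -0.099, 'extrinsics': [[-0.015, -0.995, 0.099, 404.323], [-1.0, 0.014, -0.005, -53.458], [0.004, -0.099, -0.995, 1129.735], [0.0, 0.0, 0.0, 1.0]]}
oblong_canister [([306.0, 271.0], 0.73), ([371.0, 212.0], 0.66)]
square_canister [([340.0, 192.0], 0.75)]
round_canister [([392.0, 184.0], 0.93)]
sugar_pot [([377.0, 131.0], 0.81), ([369.0, 190.0], 0.74), ([440.0, 175.0], 0.7)]
tray [([364.0, 199.0], 0.74)]
board [([163.0, 200.0], 0.89)]
scale [([258.0, 183.0], 0.95)]
spice_jar_a [([336.0, 218.0], 0.75)]
side {'vfov': 54.139, 'cx': 280.001, 'cy': 213.662, 'k1': 0.002, 'extrinsics': [[0.896, -0.294, 0.333, 149.308], [-0.444, -0.564, 0.696, -833.761], [-0.017, -0.772, -0.636, 765.137], [0.0, 0.0, 0.0, 1.0]]}
oblong_canister [([322.0, 293.0], 0.89), ([224.0, 266.0], 0.89)]
square_canister [([318.0, 263.0], 0.81)]
round_canister [([356.0, 299.0], 0.65)]
sugar_pot [([405.0, 270.0], 0.66), ([410.0, 350.0], 0.58), ([338.0, 282.0], 0.56)]
tray []
board [([241.0, 165.0], 0.59)]
scale [([289.0, 209.0], 0.57)]
spice_jar_a [([342.0, 318.0],
[... 488 characters left out ...]
000e+00]])} {'time_s': 0.9, 'q': array([-1.20081656,  0.57568834,  0.02489845,  1.4370651 , -0.01500308,
        1.12902068, -0.05650116]), 'dq': array([-0.00250554, -0.00048368, -0.00047039,  0.00022758,  0.00173474,
       -0.00058441, -0.00114972]), 'effort': array([-9.28985428e-04, -7.65472627e+01,  2.24820927e+00, -2.86287689e+01,
        1.52732455e-02,  2.45734525e-03,  4.37417680e-05]), 'eef_pos': array([295.89510509, 606.70446555, 231.30898518]), 'eef_rot': array([ 3.14158961e+00, -8.77343934e-06,  2.68781033e+00]), 'force': array([-0.72660626,  0.04385896,  0.7844094 ]), 'torque': array([-0.01716733,  0.02282458,  0.01213933]), 'gripper_force': 0.0, 'finger_gap': 85.06490210875062}
```

View pics/top0.png

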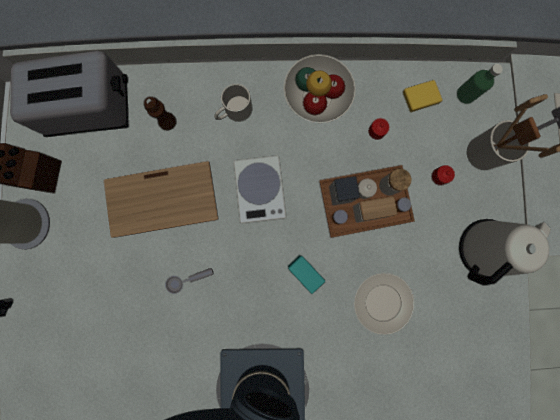

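View pics/side0.png

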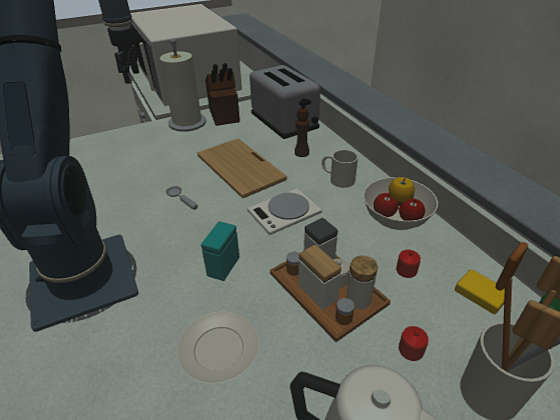

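The true oblong canister is at (378,209) in the top view, in the tray with its wooden lid. The turquoise one at (306,273) stands alone, so it is the decoy. The true pot is the white one at (368,187) between the canisters. The red ones at (379,128) and (445,175) are decoys. The board is at (160,200) and the scale at (260,188).

```bash
cat > h.py <<'E'
from workcell import r
import cv2,numpy as np
from scipy.spatial.transform import Rotation as R
def pose():
    s=r.get_state(); T=np.eye(4); T[:3,:3]=R.from_euler('xyz',s["eef_rot"]).as_matrix(); T[:3,3]=s["eef_pos"]; return T
def cam(n,T=None):
    c=r.camera_info(n); f=210/np.tan(np.radians(c["vfov"]/2))
    E=c["extrinsics"] if n!="wrist" else T@c["tool_from_camera"]
    return dict(f=f,c=np.array([c["cx"],c["cy"]]),k=c["k1"],E=np.array(E))
def ray(C,px):
    d=(np.atleast_2d(px)-C["c"])/C["f"]; u=d.copy()
    for _ in range(8): u=d/(1+C["k"]*(u**2).sum(1,keepdims=True))
    return np.c_[u,np.ones(len(u))]@C["E"][:3,:3].T
def onz(C,px,z):
    d=ray(C,px); o=C["E"][:3,3]; return (o+d*((z-o[2])/d[:,2])[:,None])[:,:2]
def proj(C,P):
    p=(np.atleast_2d(P)-C["E"][:3,3])@C["E"][:3,:3]; u=p[:,:2]/p[:,2:]
    return u*(1+C["k"]*(u**2).sum(1,keepdims=True))*C["f"]+C["c"]
def tri(obs):
    A=np.zeros((3,3));b=np.zeros(3)
    for C,px in obs:
        d=ray(C,px)[0];d/=np.linalg.norm(d);M=np.eye(3)-np.outer(d,d);A+=M;b+=M@C["E"][:3,3]
    return np.linalg.solve(A,b)
def shot(name,fn=None):
    T=pose(); im=r.camera(name)
    if fn: cv2.imwrite(fn,im[:,:,::-1])
    return im,cam(name,T)
E
python3 - <<'E'
from h import *
C=cam("top")
for n,p in dict(tray=[[364,199],[320,180],[404,166],[413,222],[330,237]],board=[[104,179],[210,162],[217,221],[112,237]],scale=[258,183]).items(): print(n,onz(C,p,16).round())
for y in np.arange(-3.1,3.2,.5):
  for p in([560,-180,380],[560,-100,380]):
    q=r.ik(p,[np.pi,0,y]); print(round(y,1),p,None if q is None else np.round(q,2))
E
```

```text
tray [[ 526. -293.]
 [ 581. -170.]
 [ 619. -412.]
 [ 459. -431.]
 [ 421. -194.]]
board [[594. 448.]
 [638. 140.]
 [470. 120.]
 [428. 419.]]
scale [[575.   5.]]
-3.1 [560, -180, 380] [-0.15  0.4   0.6   1.43 -0.23  1.38  2.07]
-3.1 [560, -100, 380] [-0.22  0.35  0.47  1.48 -0.16  1.36  1.87]
-2.6 [560, -180, 380] [-0.06  0.38  0.45  1.43 -0.16  1.37  2.51]
-2.6 [560, -100, 380] [-0.12  0.33  0.31  1.47 -0.1   1.35  2.31]
-2.1 [560, -180, 380] [ 0.94  0.58 -1.29  1.39  0.56  1.57  2.31]
-2.1 [560, -100, 380] [-0.02  0.32  0.16  1.47 -0.05  1.35  2.76]
-1.6 [560, -180, 380] [-0.44  0.66  1.36  1.44 -0.64  1.55 -2.29]
-1.6 [560, -100, 380] [-0.61  0.62  1.36  1.49 -0.61  1.52 -2.43]
-1.1 [560, -180, 380] [-0.44  0.66  1.36  1.44 -0.64  1.55 -1.79]
-1.1 [560, -100, 380] [-0.61  0.62  1.36  1.49 -0.61  1.52 -1.93]
-0.6 [560, -180, 380] [-0.44  0.66  1.36  1.44 -0.64  1.55 -1.29]
-0.6 [560, -100, 380] [-0.61  0.62  1.36  1.49 -0.61  1.52 -1.43]
-0.1 [560, -180, 380] [-0.4   0.56  1.15  1.44 -0.5   1.47 -0.93]
-0.1 [560, -100, 380] [-0.54  0.49  1.08  1.49 -0.43  1.43 -1.11]
0.4 [560, -180, 380] [-0.34  0.49  0.98  1.44 -0.41  1.43 -0.53]
0.4 [560, -100, 380] [-0.44  0.42  0.85  1.48 -0.32  1.38 -0.74]
0.9 [560, -180, 380] [-0.28  0.45  0.85  1.43 -0.34  1.41 -0.09]
0.9 [560, -100, 380] [-0.39  0.39  0.76  1.48 -0.27  1.37 -0.29]
1.4 [560, -180, 380] [-0.22  0.43  0.74  1.43 -0.29  1.39  0.35]
1.4 [560, -100, 380] [-0.34  0.38  0.67  1.48 -0.24  1.37  0.17]
1.9 [560, -180, 380] [-0.23  0.43  0.76  1.43 -0.3   1.4   0.86]
1.9 [560, -100, 380] [-0.3   0.36  0.6   1.48 -0.21  1.36  0.64]
2.4 [560, -180, 380] [-0.21  0.42  0.71  1.43 -0.27  1.39  1.34]
2.4 [560, -100, 380] [-0.28  0.36  0.57  1.48 -0.19  1.36  1.13]
2.9 [560, -180, 380] [-0.18  0.41  0.65  1.43 -0.25  1.39  1.81]
2.9 [560, -100, 380] [-0.24  0.35  0.5   1.48 -0.17  1.36  1.6 ]
```

```bash
cat > views.py <<'E'
from h import *
import pickle
def look(pts,z,yaw,qs,tag):
    out=[]
    for i,p in enumerate(pts):
        r.reach([*p,z],[np.pi,0,yaw]); r.wait(.15)
        im,C=shot("wrist",f"pics/{tag}{i}.png"); D={}
        for q in qs: D[q]=r.regions_of("wrist",q),r.place_of("wrist",q)
        out.append((C,D,im))
    pickle.dump(out,open(tag+".pkl","wb")); return out
E
python3 - <<'E'
from views import *
QS=["oblong_canister","square_canister","round_canister","sugar_pot","tray","spice_jar_a"]
o=look([(520,-150),(520,-330),(440,-230),(600,-230)],270,1.727,QS,"A")
o2=look([(520,30),(580,120)],270,1.727,["scale"],"S")
o3=look([(533,400),(533,260)],300,1.727,["board"],"B")
for oo in(o,o2,o3):
  for C,D,im in oo:
    for q,(a,b) in D.items(): print(q,[(np.round(d["at"]).tolist(),round(d["p"],2)) for d in b],'|',[(np.round(d["at"]).tolist(),int(d["pixels"].sum())) for d in a])
print(r.get_state()["time_s"])
E
```

```text
oblong_canister [([240.0, 273.0], 0.81)] | [([101.0, 130.0], 7499), ([228.0, 302.0], 4612)]
square_canister [([282.0, 230.0], 0.63)] | [([283.0, 253.0], 4195)]
round_canister [([282.0, 314.0], 0.87)] | [([280.0, 330.0], 1962)]
sugar_pot [([260.0, 271.0], 0.69), ([284.0, 225.0], 0.63), ([384.0, 306.0], 0.52)] | [([281.0, 299.0], 359)]
tray [([261.0, 269.0], 0.62)] | [([259.0, 227.0], 5728)]
spice_jar_a [([237.0, 215.0], 0.91), ([280.0, 313.0], 0.17)] | [([233.0, 224.0], 951)]
oblong_canister [([255.0, 156.0], 0.57)] | [([248.0, 166.0], 4536), ([120.0, 6.0], 269)]
square_canister [([302.0, 96.0], 0.57)] | [([315.0, 88.0], 4609)]
round_canister [([302.0, 155.0], 0.47)] | [([304.0, 228.0], 3373)]
sugar_pot [([299.0, 296.0], 0.91), ([300.0, 155.0], 0.85), ([417.0, 202.0], 0.6)] | [([427.0, 208.0], 1842), ([302.0, 306.0], 1401)]
tray [([278.0, 153.0], 0.78)] | [([274.0, 132.0], 9256), ([252.0, 76.0], 1058)]
spice_jar_a [([259.0, 219.0], 0.87), ([253.0, 84.0], 0.71)] | [([255.0, 229.0], 787), ([251.0, 79.0], 1033)]
oblong_canister [([301.0, 233.0], 0.88)] | [([305.0, 254.0], 4573), ([176.0,
[... 633 characters left out ...]
([200.0, 282.0], 471)]
square_canister [([234.0, 165.0], 0.64)] | [([222.0, 178.0], 4154)]
round_canister [([238.0, 260.0], 0.67)] | [([231.0, 289.0], 3564)]
sugar_pot [([237.0, 214.0], 0.87), ([349.0, 255.0], 0.79), ([241.0, 342.0], 0.68)] | [([349.0, 260.0], 1297), ([240.0, 341.0], 555)]
tray [([214.0, 214.0], 0.92)] | [([256.0, 176.0], 6519)]
spice_jar_a [([197.0, 274.0], 0.88), ([186.0, 151.0], 0.85)] | [([175.0, 152.0], 947), ([195.0, 282.0], 500)]
scale [([312.0, 199.0], 0.85)] | [([303.0, 197.0], 11938)]
scale [([262.0, 248.0], 0.59)] | [([249.0, 250.0], 10274)]
board [([265.0, 239.0], 0.82)] | [([265.0, 230.0], 20487)]
board [([275.0, 154.0], 0.85)] | [([279.0, 137.0], 27291)]
13.375
```

```bash
cd pics; python3 -c "
import cv2,numpy as np
a=[cv2.resize(cv2.imread(f),(400,300)) for f in('A0.png','A1.png','S0.png','B0.png')]
cv2.imwrite('m1.png',np.vstack([np.hstack(a[:2]),np.hstack(a[2:])]))"
```

```text
(no output)
```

View pics/m1.png

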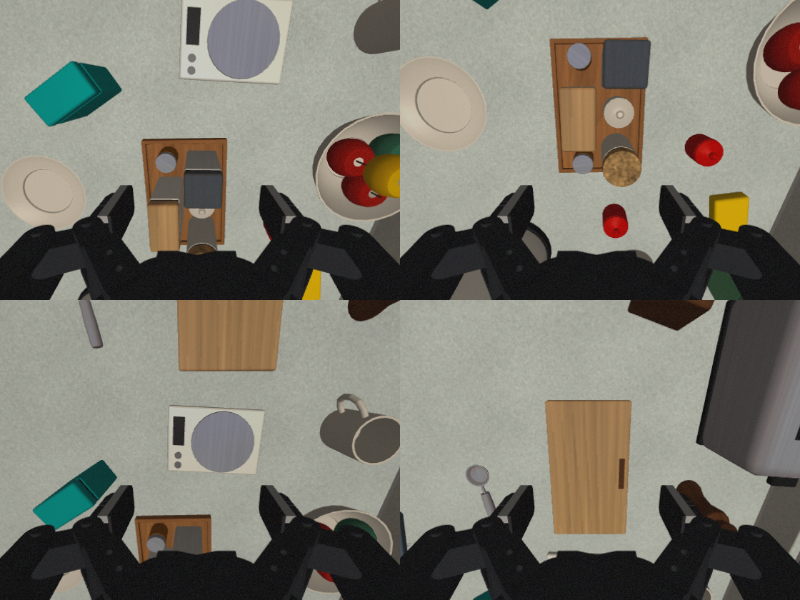

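The montage shows the tray with the square canister at the +y end of the back row, the white pot in the middle and the round cork canister at the -y end, plus the scale and the empty board. Next I triangulate.

```bash
cat > est.py <<'E'
from views import *
A=pickle.load(open("A.pkl","rb"));S=pickle.load(open("S.pkl","rb"));B=pickle.load(open("B.pkl","rb"))
Ct=cam("top");Cs=cam("side"); y=.156; Rz=np.array([[np.cos(y),-np.sin(y)],[np.sin(y),np.cos(y)]]); t0=np.array([520,-302])
def run(q,views,seed,top=None):
    o=[]
    for C,D,_ in views:
        for d in D[q][1]:
            if np.linalg.norm(np.array(d["at"])-proj(C,seed)[0])<22: o.append((C,d["at"])); break
    if top: o.append((Ct,top))
    P=tri(o); print(q,len(o),P.round(1),"res",[(proj(C,P)[0]-p).round(1).tolist() for C,p in o], "rel",(Rz.T@(P[:2]-t0)).round(1)); return P
if __name__=="__main__":
    L=lambda x,y_:[*(t0+Rz@[x,y_]),8]
    run("oblong_canister",A,L(-32,0),[371,212]);run("square_canister",A,L(32,70),[340,192]);run("round_canister",A,L(32,-70))
    run("sugar_pot",A,L(32,0),[369,190]);run("spice_jar_a",A,L(-32,95),[336,218]);run("spice_jar_a",A,L(-32,-95));run("tray",A,L(0,0),[364,199])
    run("scale",S,[575,5,0],[258,183]);run("board",B,[533,282,0],[163,200])
E
python3 est.py
```

```text
oblong_canister 5 [ 490.  -311.5    6.4] res [[-0.3, 0.8], [0.4, 1.4], [-0.5, -0.9], [-0.1, 0.4], [-0.8, -0.1]] rel [-31.1  -4.7]
square_canister 5 [ 542.  -225.4   16.6] res [[0.1, -0.2], [3.3, 0.0], [0.1, 1.9], [-0.1, -1.2], [0.0, 1.6]] rel [33.7 72.2]
round_canister 3 [ 564.1 -373.8    1.1] res [[-1.1, -0.9], [0.9, 0.6], [0.3, 0.3]] rel [ 32.4 -77.7]
sugar_pot 5 [ 544.3 -299.1   14.8] res [[16.1, 3.6], [-3.9, 0.4], [-2.8, 0.8], [-7.1, 2.1], [-3.2, 2.5]] rel [24.5 -0.9]
spice_jar_a 5 [ 474.4 -219.2    2.3] res [[0.0, -0.1], [0.5, -0.6], [-0.2, -1.8], [0.2, -1.2], [1.8, -0.0]] rel [-32.2  88.8]
spice_jar_a 2 [ 508.3 -391.    25.2] res [[0.2, 0.3], [-0.2, -0.3]] rel [-25.4 -86.1]
tray 5 [ 521.6 -298.7    7.7] res [[-0.5, 0.8], [2.0, -1.0], [1.8, -0.1], [0.9, -1.9], [1.4, 1.8]] rel [2.1 3.1]
scale 3 [576.2   3.7   9.8] res [[0.6, -1.9], [-0.4, 1.1], [0.4, 0.0]] rel [103.  293.3]
board 3 [532.8 281.   -7.5] res [[-1.4, -0.5], [2.2, 1.0], [-0.2, 0.3]] rel [103.3 574. ]
```

Run:
```python
from views import *
import est
QS=["sugar_pot","oblong_canister","square_canister","round_canister","tray","spice_jar_a"]
o=look([(500,-370),(545,-400)],290,1.727,QS,"E")
for C,D,im in o:
    for q,(a,b) in D.items(): print(q,[(np.round(d["at"]).tolist(),round(d["p"],2)) for d in b])
A=est.A[1:]+o; P={}
L=lambda x,y_:[*(est.t0+est.Rz@[x,y_]),8]
for k,q,x,y in[("ob","oblong_canister",-32,-3),("sq","square_canister",33,71),("ro","round_canister",32,-74),("po","sugar_pot",30,0),("ja","spice_jar_a",-32,89),("jb","spice_jar_a",-32,-91),("tr","tray",1,1)]: P[k]=est.run(q,A,L(x,y))
pickle.dump(P,open("P.pkl","wb"))
sh=dict(ob=(50,90,112),sq=(58,58,120),ro=(58,0,116),po=(52,0,46),ja=(38,0,48),jb=(38,0,48),tr=(166,244,16))
rows=[]
for C,D,im in o:
    im=cv2.resize(im[:,:,::-1],None,fx=3,fy=3,interpolation=cv2.INTER_CUBIC)
    for k,(a,b,h) in sh.items():
        z=8 if k!="tr" else 0
        if b: v=np.array([[-a,-b],[a,-b],[a,b],[-a,b]])/2
        else: t=np.linspace(0,6.28,30); v=np.c_[np.cos(t),np.sin(t)]*a/2
        w=np.c_[P[k][:2]+v@est.Rz.T,np.full(len(v),z+h)]
        cv2.polylines(im,[np.round(proj(C,w)*3+1).astype(int)],True,(0,255,0),1)
    c=(proj(C,[P["tr"]])[0]*3).astype(int); x0=max(c[0]-200,0);y0=max(c[1]-290,0); rows.append(im[y0:y0+580,x0:x0+400])
cv2.imwrite("pics/ov.png",np.hstack([x[:min(len(a) for a in rows)] for x in rows]))
```

```text
sugar_pot [([321.0, 126.0], 0.96), ([432.0, 176.0], 0.7), ([312.0, 267.0], 0.69)]
oblong_canister [([272.0, 125.0], 0.67)]
square_canister [([324.0, 68.0], 0.64)]
round_canister [([316.0, 178.0], 0.79)]
tray [([297.0, 126.0], 0.83)]
spice_jar_a [([276.0, 191.0], 0.7), ([273.0, 52.0], 0.62)]
sugar_pot [([294.0, 98.0], 0.93), ([293.0, 249.0], 0.75)]
oblong_canister [([243.0, 98.0], 0.57)]
square_canister [([295.0, 36.0], 0.85)]
round_canister [([291.0, 151.0], 0.98)]
tray [([270.0, 97.0], 0.73)]
spice_jar_a [([243.0, 19.0], 0.86), ([252.0, 168.0], 0.6)]
oblong_canister 5 [ 488.8 -309.4   11.8] res [[-0.5, 0.2], [-0.7, -1.0], [-1.8, 0.1], [1.6, 1.4], [1.4, -0.5]] rel [-32.   -2.4]
square_canister 5 [ 541.5 -226.2   10.5] res [[2.3, 0.9], [-1.5, 1.4], [0.0, -1.4], [-0.3, -0.1], [-0.5, -1.1]] rel [33.  71.6]
round_canister 4 [ 561.9 -371.     3.9] res [[0.3, -0.3], [-1.2, -0.7], [1.0, 0.3], [-0.1, 0.7]] rel [ 30.7 -74.7]
sugar_pot 5 [ 552.2 -299.1    4.1] res [[1.2, 0.4], [1.0, -1.2], [-0.6, 0.6], [-0.6, 0.2], [-1.0, 0.3]] rel [32.2 -2.1]
spice_jar_a 5 [ 474.7 -219.6   10. ] res [[0.3, -0.9], [0.5, -0.6], [-1.3, -0.2], [1.0, 1.4], [-0.6, 0.7]] rel [-32.   88.4]
spice_jar_a 4 [ 507.3 -398.4   11. ] res [[-0.7, 1.8], [1.1, -0.8], [1.4, 0.6], [-1.8, -1.7]] rel [-27.5 -93.2]
tray 5 [ 520.2 -302.3    2. ] res [[0.5, 1.1], [-0.2, 0.7], [0.4, -0.8], [0.1, -0.8], [-0.8, -0.2]] rel [ 0.2 -0.4]
```

View pics/ov.png

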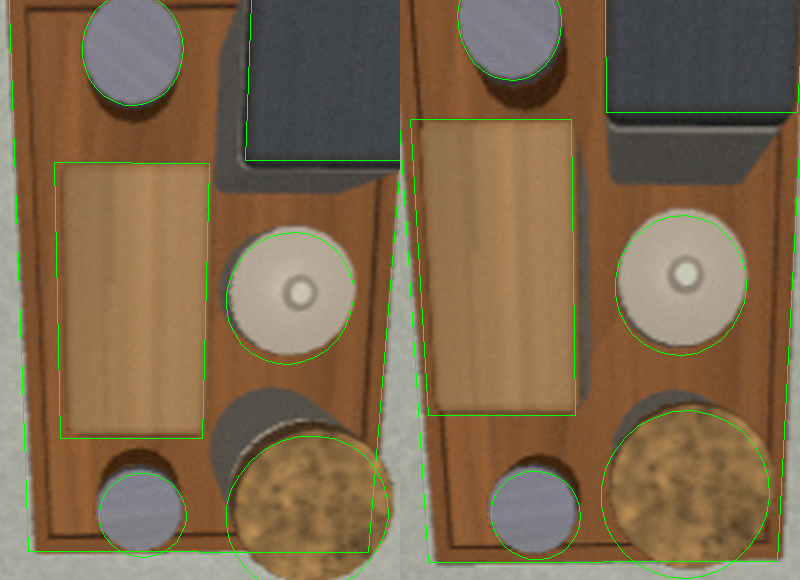

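The overlay fits to about 2–3 mm, except the round lid at (305,510), which lies about 3 mm further +y, so I correct that. The white pot at (290,292), with its knob, sits between the three canisters and is confirmed as the one meant. I move the oblong canister first.

```bash
cat > mv.py <<'E'
from h import *
import pickle
P=pickle.load(open("P.pkl","rb")); P={k:v[:2] for k,v in P.items()}; P["ro"]=np.array([563,-368.])
YT,YB=.156+np.pi/2,.14+np.pi/2; H=240
b0=np.array([533,281.5]); by=np.array([-np.sin(.14),np.cos(.14)])
SL=dict(ob=b0,sq=b0+100*by,ro=b0-100*by)
def o(y): return [np.pi,0,y]
def pick(p,z,yaw,opening=85,sq=50):
    s=r.get_state(); 
    if s["eef_pos"][2]<H-5: r.move_straight([*s["eef_pos"][:2],H])
    r.grip(opening); r.reach([*p,H],o(yaw)); r.move_straight([*p,z],v=120)
    r.grip(0,sq); g=r.get_state(); print("gap",g["finger_gap"],g["gripper_force"]); r.move_straight([*p,z+20],v=60); r.move_straight([*p,H],v=180)
def place(p,z,yaw,op):
    s=r.get_state(); print("gap",s["finger_gap"],"F",s["force"].round(1)); r.move_straight([*p,H],o(yaw),v=230); r.move_straight([*p,z+8],v=150); r.wait(.2)
    hit=r.move_straight([*p,z-4],v=15,max_force=5); print("hit",hit,r.get_state()["eef_pos"].round(1),r.get_state()["time_s"])
    r.grip(op); q=r.get_state()["eef_pos"]; r.move_straight([*q[:2],q[2]+60],v=100); r.move_straight([*q[:2],H],v=250)
E
python3 - <<'E'
from mv import *
pick(P["ob"],85,YT); place(SL["ob"],95,YB,80); print(r.get_state()["time_s"])
shot("side","pics/side1.png")
E
```

```text
gap 49.37126904930365 52.123610973358154
gap 49.352874039802636 F [ 0.   0.9 -6. ]
hit True [533.3 281.6  95.4] 26.1
27.75
```

View pics/side1.png

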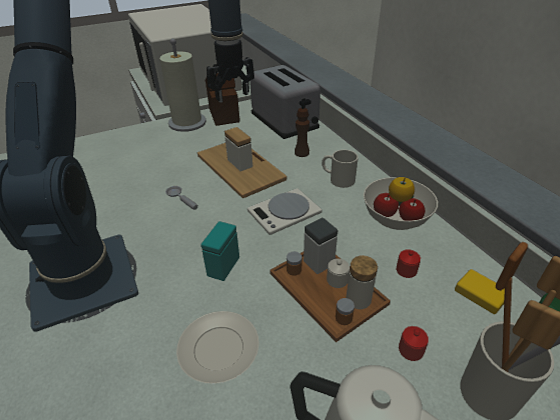

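The oblong canister stands upright mid-board at (239,150), and the pot at (338,270) is untouched. The square and round canisters come next.

Run:
```python
from mv import *
for k in("sq","ro"): pick(P[k],87,YT); place(SL[k],97,YB,80)
r.reach([520,-230,290],o(YT)); r.wait(.15)
im,C=shot("wrist","pics/W1.png"); d=r.place_of("wrist","sugar_pot"); print([(x["p"],onz(C,x["at"],8).round(1)) for x in d],P["po"])
shot("side","pics/side2.png"); print(r.get_state()["time_s"])
a=cv2.imread("pics/side2.png")[60:360,130:480];b=cv2.imread("pics/W1.png")[80:380,120:470]
cv2.imwrite("pics/m2.png",np.hstack([a,b]))
```

```text
gap 57.62726215975249 53.40332508087158
gap 57.391107291443426 F [ 0.7 -0.2 -6.2]
hit True [519.1 380.5  97.6] 37.625
gap 57.04738245283309 52.68378619104624
gap 56.78958888296207 F [ 0.5 -0.4 -6.2]
hit True [547.1 182.5  97.7] 49.6
[(0.74, array([[ 546.4, -302.5]])), (0.69, array([[ 587.6, -513.8]])), (0.68, array([[ 724.6, -334.1]]))] [ 552.16430824 -299.08973718]
53.0333
```

View pics/m2.png

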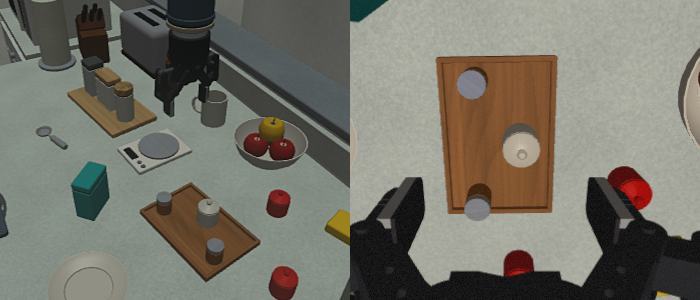

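All three canisters stand on the board at about (92,75), (107,85) and (123,95). The pot at (521,150) is still in place and the jars are unmoved. Next I measure the pan centre and move the pot.

Run:
```python
from mv import *
S=pickle.load(open("S.pkl","rb"))
for C,D,im in S:
    # pan: bluish disc inside scale region
    m=max(D["scale"][0],key=lambda d:d["p"])["pixels"]; I=im.astype(int)
    pan=(m&(I[:,:,2]-I[:,:,0]>8)).astype(np.uint8); pan=cv2.morphologyEx(pan,cv2.MORPH_OPEN,np.ones((3,3)))
    c=max(cv2.findContours(pan,0,1)[0],key=cv2.contourArea); e=cv2.fitEllipse(c); 
    print(np.round(e[0],1),np.round(e[1],1),onz(C,[e[0]],24), "size mm",[np.ptp(onz(C,c[:,0].astype(float),24),0).round(1)])
for y in(.156,.156-np.pi,.156+np.pi/2):
    for p in([551,-300,20],[575,4,36]): q=r.ik(p,o(y)); print(y,p,None if q is None else q.round(2))
```

```text
[318.7 165.4] [15.5 28.8] [[574.25811987  50.02762527]] size mm [array([42.9, 21.6])]Traceback (most recent call last):
  File "<stdin>", line 7, in <module>
ValueError: max() iterable argument is empty
```

Run:
```python
from mv import *
S=pickle.load(open("S.pkl","rb"))
for C,D,im in S:
    m=max(D["scale"][0],key=lambda d:d["p"])["pixels"]; g=cv2.GaussianBlur(cv2.cvtColor(np.ascontiguousarray(im),cv2.COLOR_RGB2GRAY),(3,3),0)
    t,_=cv2.threshold(g[m][None],0,255,cv2.THRESH_OTSU)
    pan=(m&(g<t)).astype(np.uint8); pan=cv2.morphologyEx(pan,cv2.MORPH_OPEN,np.ones((9,9)))
    c=max(cv2.findContours(pan,0,1)[0],key=cv2.contourArea); c=cv2.convexHull(c); e=cv2.fitEllipse(c)
    print(t,np.round(e[0],1),np.round(e[1],1),onz(C,[e[0]],24), "size mm",np.ptp(onz(C,c[:,0].astype(float),24),0).round(1))
for y in(.156,.156-np.pi,.156+np.pi/2):
    for p in([551,-300,20],[575,4,36]): q=r.ik(p,o(y)); print(round(y,2),p,None if q is None else q.round(2))
```

```text
149.0 [311.2 198. ] [85.3 88.6] [[572.86488395   5.21935803]] size mm [118.3 119.9]
149.0 [258.8 252. ] [77.6 83.1] [[573.33436088   5.7939951 ]] size mm [118.1 121.2]
0.16 [551, -300, 20] [-0.12  1.04  1.05  1.8  -1.08  1.01 -0.02]
0.16 [575, 4, 36] [-0.6   0.88  0.91  1.93 -0.96  0.84 -0.58]
-2.99 [551, -300, 20] [ 0.18  0.79  0.41  1.79 -0.47  0.66  2.58]
-2.99 [575, 4, 36] [-0.38  0.73  0.46  1.92 -0.54  0.62  2.16]
1.73 [551, -300, 20] [-0.01  0.9   0.78  1.79 -0.85  0.82  1.35]
1.73 [575, 4, 36] [-0.57  0.85  0.83  1.93 -0.89  0.79  0.93]
```

Run:
```python
from mv import *
s=np.array([573.1,5.5])
pick([551.5,-300],24,YT,74,30); place(s,40,YT,74)
r.move_straight([573,150,290]); r.wait(.15); im,C=shot("wrist","pics/W2.png"); d=r.place_of("wrist","sugar_pot"); print([(x["p"],onz(C,x["at"],24).round(1)) for x in d],r.get_state()["time_s"])
shot("side","pics/side3.png")
a=cv2.imread("pics/side3.png")[60:360,130:480];b=cv2.imread("pics/W2.png")[80:380,120:470]
cv2.imwrite("pics/m3.png",np.hstack([a,b]))
```

```text
gap 51.24846368184229 30.97416400909424
gap 50.948365260210196 F [ 0.4  0.1 -1.3]
hit True [573.1   5.5  40.5] 61.4
[(0.94, array([[569.7,   6.1]]))] 64.625
```

View pics/m3.png

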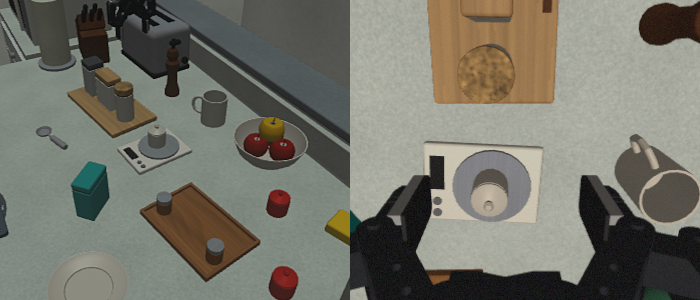

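The pot stands mid-pan at (489,185). I return the canisters, back row first.

Run:
```python
from mv import *
for k,z in(("ro",97.5),("sq",97.5),("ob",95.3)): pick(SL[k],z,YB); place(P[k],z-10,YT,74)
r.reach([500,-370,290],o(1.727)); r.wait(.15); im,C=shot("wrist","pics/W3.png"); shot("side","pics/side3b.png"); print(r.get_state()["time_s"])
a=cv2.imread("pics/side3b.png")[100:380,160:440];b=cv2.imread("pics/W3.png")[20:300,180:460];e=cv2.imread("pics/E0.png")[20:300,180:460]
cv2.imwrite("pics/m4.png",np.vstack([np.hstack([cv2.resize(e,(400,400)),cv2.resize(b,(400,400))]),np.hstack([cv2.resize(a,(200,200)),np.zeros((200,600,3),np.uint8)])]))
```

```text
gap 56.829056342240214 52.4313048273325
gap 56.63357432200294 F [ 1.6  0.3 -5.8]
hit True [ 563.1 -368.    88.3] 72.75
gap 57.58183432731979 55.51293432712555
gap 57.36440935546457 F [ 0.3  0.  -5.9]
hit True [ 541.5 -226.1   88.1] 84.9417
gap 49.646799727410155 52.128040194511414
gap 49.4256460951011 F [-0.4  0.5 -5. ]
hit True [ 488.9 -309.3   85.8] 96.3417
98.6583
```

View pics/m4.png

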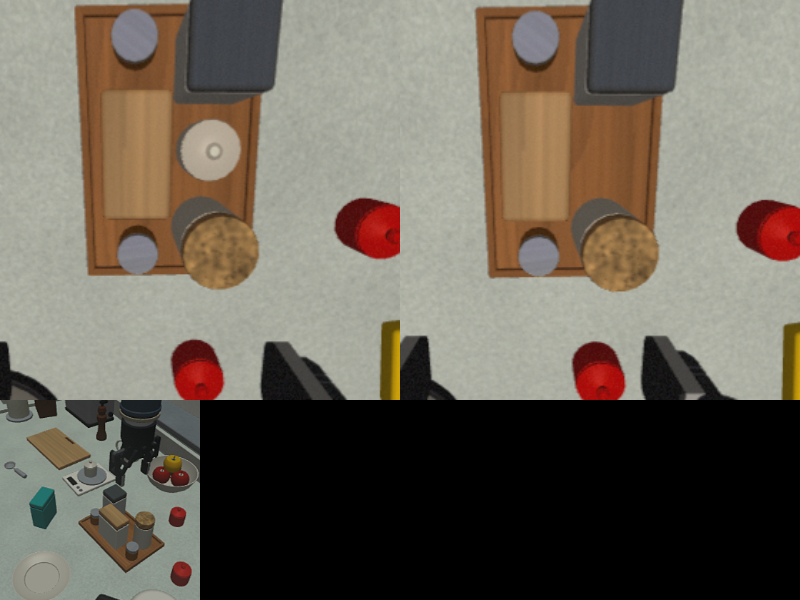

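Before (left) and after (right) agree to about 1–2 mm. The lids are at (136,155) vs (536,156), (235,45) vs (635,45) and (220,250) vs (620,253), the jars are unmoved and the pot is on the scale. I hand the job in.

```bash
python3 -c "
from workcell import r
print(r.job_done())"
```

```text
the job is handed in; nothing more can be done
None
```

The job is handed in at about 99 s of the 144 s allowed: the pot stands on the scale's pan about 3 mm from its middle, the three canisters are back on the tray within about 2 mm of where they stood, and the spice jars are unmoved; these are camera measurements, as the hand-in gave no verdict.

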